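Lift the square clock dial with the dial lifter onto the cork pad

TASK

The square enamel clock dial must not be touched by the fingers or the arm: take the dial lifter by its wooden handle, slide its blade under the square dial, lift it and, keeping it level, stand it on its feet in the middle of the cork pad and square with the pad. Then draw the lifter out and lay it flat on the bench, off the pad. Leave the round dial where it is.

Things in the scene. Friction and masses are not known exactly. Their poses are not given: they have to be found in the camera images.
- dial: The only square clock dial: ivory plate 110 x 110 x 2.5 mm, about 120 g, loose on four brass feet 8 mm across and 14 mm long under its corners, 44 mm either way from the middle. So its underside is 14 mm and its face 16.5 mm above what it stands on; each side has an opening 80 mm wide, 14 mm high. Origin: its middle, level with the feet's soles; z up, x and y along its sides.
- lifter: Steel plate, 2.5 mm thick, along its x, bridge handle over its rear. Origin: plate's underside below the handle's middle. Blade 50 mm wide from x=28 to its free end at x=140 mm; shank 30 mm wide back to x=-56. Handle: dark wood bar along x, 90 long, 16 wide, 22 tall, middle 50 mm above the underside, on 10 mm posts at x=+-28; brass weight on the tail. 240 g, balances at the handle's middle.
- pad: Square cork pad fixed to the bench, 150 x 150 mm, 12 mm high, flat on top. Origin: centre of its underside, on the bench; x and y parallel to its sides, z up.
- round_dial: A round ivory clock dial, 100 mm in diameter, standing on three feet, its face 12.5 mm above the bench: not the one wanted. Origin: its middle at bench level.
Mind the look-alikes: they are no part of the job. What is shaped like the lifter but blue or orange is not meant.

How it is judged:
By the outcome, as a careful person would: the job done as asked, in the order asked, and still so for the second after the job is handed in, with the robot touching nothing.
It also fails if it takes over 64 s, if anything falls off the work surface, if the arm or the gripper's body presses on something with over 40 N, if the wrist force passes 120 N, or if a joint passes its speed limit or range.

ROBOT

A 7-joint arm with a two-finger parallel gripper is mounted at the origin on the work surface. World frame = base frame: x ahead of the robot, y to its left, z up, the work surface at z = 0. Lengths are in m, angles in degrees, forces in N, time in s.
With the tool pointing down it reaches from about 0.4 to 0.85 m from the base axis. Payload 4.5 kg.
Tool frame: the origin (TCP) lies at the centre of the arm's flange, where the gripper is bolted on; the fingertips stand 173 mm ahead of it and the grasp point (between the pads) lies 155 mm ahead of it; z points along the fingers, y is the line along which they close (so a half turn about z gives the same grasp; the last joint's range is limited). The gripper opens to 85 mm and grips with 20 to 120 N. Pads are 22 mm wide; open, the fingers measure 114 mm over their backs; the gripper's body (76 mm by 85 mm) begins 54 mm behind the grasp point. The pads swing forward as they close: fully open they stand 13 mm farther back than shut.
Start: joints at [-62.12, 39.483, -11.15, 89.685, 9.013, 51.709, -12.324], TCP at [0.273, 0.562, 0.405] pointing down, gripper open.
Joint ranges: [-172.22, 172.22], [-26.19, 119.32], [-84.43, 86.54], [7.71, 146.69], [-57.33, 237.33], [2.42, 119.75], [-152.13, 152.13]. Speed limits (degrees/s): [147.25, 147.25, 180, 180, 180, 180, 180].

INTERFACE

Orientations are given as [roll, pitch, yaw] about the fixed x, y, z axes, in that order (R = Rz(yaw) Ry(pitch) Rx(roll)).
In Python, from workcell import manip gives the robot as it stands. The module is installed in compiled form; this text tells all that it offers. Calls block until the motion is done:
- manip.reach(position, orientation): joint-space move of the TCP to a pose.
- manip.line_to(position, rot=None, vel=0.15, f_stop=None): straight line of the TCP; rot=None keeps the orientation; vel is the mean speed in m/s. With f_stop (N) it stops when the force on the tool has changed by that much, and returns True; else False.
- manip.move_joints(angles): joint-space move.
- manip.move_gripper(opening, grasp_force=None): finger opening in m; grasp_force is the grip in N (None keeps the last); returns when the fingers have stopped.
- manip.dwell(seconds).
- manip.solve_ik(position, orientation): joint angles nearest the present ones, or None.
- manip.get_state(): the state.
- manip.read_camera(name): name is "scene" or "top" or "wrist"; returns a dict with "color" (480x640x3 uint8, blue, green, red), "intrinsics" (3x3 intrinsics, pixels), "R" (3x3) and "t" (3): a world point X has camera coordinates R X + t. Camera axes: x right, y down, z forward; pixel columns grow to the right and rows downward; lengths in m; the calibration is good to about 2 mm. A picture is of the moment at which its call begins. There is no depth.
A pose or a line that the arm cannot do raises manip.IKError and nothing moves.
- manip.close_job(): hands the job in; it is judged then, once.
Trained networks look in the newest picture that a camera, given by its name, has taken for a name from the list of things; names that differ only in an ending like _2 or _b are one class to them, and where a whole thing is asked for, a point or a joint stands for the part that bears it (a point fixed in the world has none). Each returns a list of dicts, best first, with "confidence" (0 to 1); they miss things now and then, are a little off and sometimes report something else, mostly with a low value. They report only what shows in the picture. A call takes as long as a camera call. They do not tell look-alikes from the thing itself.
- manip.find_in(camera, query): "point" ([x, y, z] in m, in world coordinates, good to about 4 mm: the middle of the surface that is visible of it).
- manip.tip_of(camera, query): "point" ([x, y, z] in m, in world coordinates, good to about 4 mm: a listed point, or the origin of a listed thing).
The state is a dict: "clock": time; "joints": joint angles; "qvel": joint speeds; "joint_torque": joint torques, N m; "eef_pos": TCP position; "tcp_rot": TCP orientation; "force": force on the tool from outside, world axes, zero at the start; "moment": the same for the moment, N m; "grip_width": finger opening in m; "grip_force": force on a finger pad.
Only numpy, scipy, OpenCV 4.12 (cv2) and the standard library are available. Lean on these libraries where they do the work, as an engineer would, in place of code of your own. Each camera call takes 0.05 s, during which the arm holds its last target. There are 200 camera calls.

## Working session

There is one attempt and no reset: what is moved stays moved. The work goes in short steps, each a Python script; the robot and the scene stay as the last script left them, time stands still between calls to the robot, and variables do not carry over. Pictures are saved under pics/ and viewed, at most 14 in all, crops included, and the job is handed in when it is done.

```bash
mkdir -p pics; python3 - <<'E'
from workcell import manip
import cv2,numpy as np,pickle
d={}
for c in ["scene","top"]:
    r=manip.read_camera(c); d[c]=r; cv2.imwrite(f"pics/{c}0.png",r["color"])
    print(c,r["intrinsics"].tolist(),r["R"].tolist(),r["t"].tolist())
    for q in ["dial","lifter","pad","round_dial"]:
        print(q,[(np.round(x["point"],3).tolist(),round(x["confidence"],2)) for x in manip.tip_of(c,q)])
pickle.dump(d,open("d0.pkl","wb"))
print(manip.get_state())
E
```

```text
scene [[526.8064587412915, 0.0, 325.2897087393667], [0.0, 526.8064587412915, 243.22241413428233], [0.0, 0.0, 1.0]] [[-0.22521709961663894, 0.9740834303752168, -0.02094585182605103], [0.584682862613065, 0.1179246892763952, -0.8026454496386669], [-0.7793735998908744, -0.1930161607936382, -0.5960885449877592]] [0.09972675229128929, -0.2443930072133259, 1.5561750125680047]
dial [([0.615, -0.217, -0.003], 0.66), ([0.782, 0.0, -0.001], 0.41)]
lifter [([0.488, -0.012, 0.001], 0.82), ([0.174, 0.283, 0.001], 0.78), ([0.226, -0.278, 0.002], 0.78)]
pad [([0.64, 0.259, -0.001], 0.68)]
round_dial [([0.785, -0.001, -0.002], 0.63)]
top [[445.8360886153373, 0.0, 319.1154732624479], [0.0, 445.8360886153373, 230.08152976143245], [0.0, 0.0, 1.0]] [[0.020211189497747865, -0.999719187577704, -0.01237149174764073], [-0.9928149063296458, -0.0186088314070618, -0.11820437032242417], [0.11794095806268223, 0.014671652348640339, -0.9929122181888073]] [-0.007070467477272371, 0.4788555773438663, 0.9832492650779823]
dial [([0.616, -0.218, 0.0], 0.73)]
lifter [([0.221, -0.277, 0.001], 0.96), ([0.49, -0.013, -0.001], 0.74), ([0.169, 0.277, 0.002], 0.71)]
pad [([0.644, 0.257, -0.003], 0.66)]
round_dial [([0.782, 0.007, 0.002], 0.62)]
{'clock': 0.5, 'joints': array([-62.11982712,  39.48399194, -11.14984505,  89.68762984,
         9.01335601,  51.71001202, -12.32504644]), 'qvel': array([ 0.03625624, -0.04222786, -0.03512346, -0.0099159 ,  0.02321937,
       -0.04752226,  0.00864145]), 'joint_torque': array([ 1.07763270e-03, -5.39137638e+01, -1.26517810e+00, -1.58734900e+01,
        1.00021661e-02,  2.43920127e-03, -9.61076893e-06]), 'eef_pos': array([0.27340627, 0.56201981, 0.40468885]), 'tcp_rot': array([-1.79999921e+02,  2.07914439e-04,  1.54057814e+02]), 'force': array([ 0.44772583, -0.10471368, -0.49824866]), 'moment': array([0.02870051, 0.08227203, 0.01750078]), 'grip_force': 0.0, 'grip_width': 0.08546105277334264}
```

View pics/scene0.png

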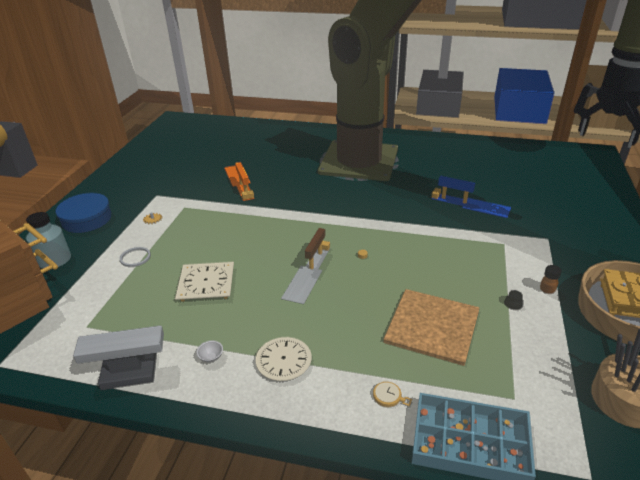

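View pics/top0.png

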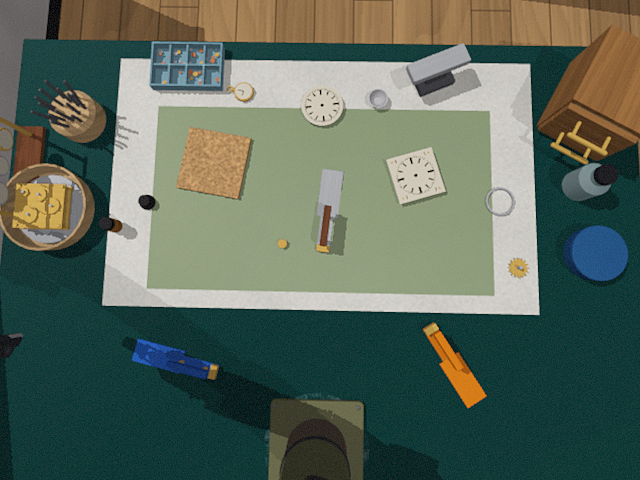

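Candidates for the lifter: the steel one with a dark wood handle (top px 328,212; scene 310,262), which I choose. The blue one (top 175,360) and the orange one (top 455,365) are look-alikes. Candidates for the dial: the square one (top 416,176), which I choose. The round dial (322,105) and the pocket watch (241,91) are not wanted. The pad is at top px 214,163.

```bash
cat > vis.py <<'E'
import cv2,numpy as np,pickle
def proj(r,X):
    p=r["intrinsics"]@(r["R"]@np.asarray(X,float).T+r["t"][:,None]); return (p[:2]/p[2]).T
def back(r,px,z):
    px=np.atleast_2d(px); C=-r["R"].T@r["t"]
    d=(r["R"].T@np.linalg.inv(r["intrinsics"])@np.c_[px,np.ones(len(px))].T).T
    return C+d*((z-C[2])/d[:,2])[:,None]
def tri(r1,p1,r2,p2):
    P=[r["intrinsics"]@np.c_[r["R"],r["t"]] for r in (r1,r2)]
    X=cv2.triangulatePoints(P[0],P[1],np.array(p1,float).T,np.array(p2,float).T); return (X[:3]/X[3]).T
def quad(r,center,rad,lo,hi):
    """HSV segment around a world point; 4-corner fit in px"""
    m=cv2.inRange(cv2.cvtColor(r["color"],cv2.COLOR_BGR2HSV),np.array(lo),np.array(hi))
    k=np.zeros_like(m); cv2.fillConvexPoly(k,proj(r,[np.add(center,(rad*np.cos(a),rad*np.sin(a),0)) for a in np.linspace(0,6.2,30)]).astype(int),255)
    m=cv2.morphologyEx(m&k,cv2.MORPH_CLOSE,np.ones((5,5)))
    c=max(cv2.findContours(m,0,2)[0],key=cv2.contourArea)
    return cv2.approxPolyN(c,4,ensure_convex=True)[0].astype(float),cv2.contourArea(c)
E
python3 - <<'E'
from vis import *
d=pickle.load(open("d0.pkl","rb"))
px={"top":{"dial":(395,165),"pad":(214,163),"mat":(370,240),"blade":(331,185),"handle":(325,225),"cloth":(300,300)},"scene":{"dial":(190,275),"pad":(430,325),"mat":(250,350),"blade":(303,283),"handle":(317,243),"cloth":(300,395)}}
for c in d:
    h=cv2.cvtColor(d[c]["color"],cv2.COLOR_BGR2HSV)
    for n,(u,v) in px[c].items(): print(c,n,h[v-2:v+3,u-2:u+3].reshape(-1,3).mean(0).round().tolist())
a=d["top"]["color"][130:270,280:460]; b=d["scene"]["color"][215:315,160:350]
a=cv2.resize(a,(720,560))
b=cv2.resize(b,(720,379)); cv2.imwrite("pics/crop1.png",cv2.resize(np.vstack([a,b]),(459,599)))
cv2.imwrite("pics/crop1.png",np.hstack([cv2.resize(d["top"]["color"][155:265,290:360],(380,597)),cv2.resize(d["scene"]["color"][220:310,270:340],(420,540))[:, :].copy() if 0 else cv2.copyMakeBorder(cv2.resize(d["scene"]["color"][220:310,270:340],(420,540)),0,57,0,0,0)]))
E
```

```text
scene dial [23.0, 36.0, 173.0]
scene pad [16.0, 122.0, 170.0]
scene mat [44.0, 56.0, 139.0]
scene blade [95.0, 8.0, 154.0]
scene handle [14.0, 101.0, 81.0]
scene cloth [30.0, 12.0, 194.0]
top dial [20.0, 29.0, 206.0]
top pad [16.0, 119.0, 186.0]
top mat [42.0, 53.0, 158.0]
top blade [115.0, 6.0, 175.0]
top handle [11.0, 160.0, 109.0]
top cloth [21.0, 9.0, 209.0]
```

View pics/crop1.png

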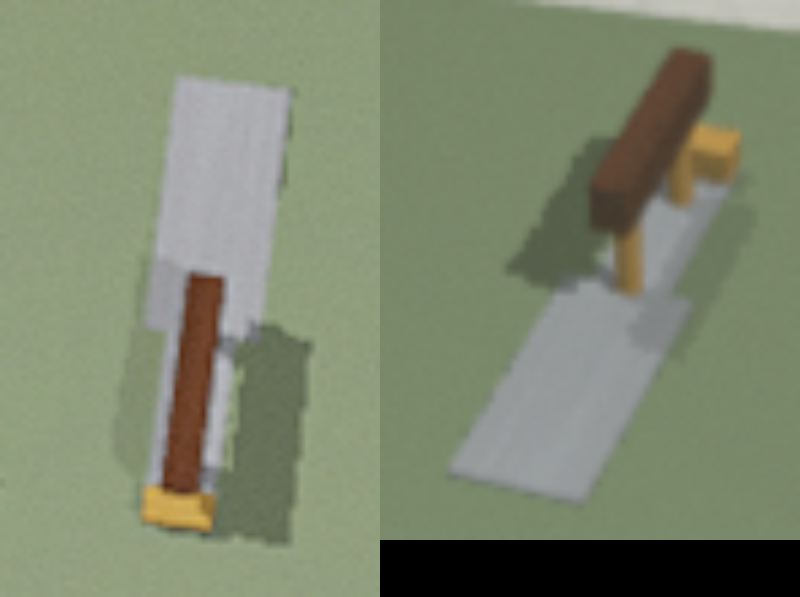

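The crop shows the steel plate, dark wooden bar and brass tail weight. The blade end is at top px (323,169)–(343,172), so the choice is right. Next I measure the poses from both views.

```bash
cat > meas.py <<'E'
from vis import *
def order(P): # match corners by angle in world
    c=P.mean(0); return P[np.argsort(np.arctan2(P[:,1]-c[1],P[:,0]-c[0]))]
def pose(W):
    e=[W[(i+1)%4]-W[i] for i in range(4)]
    a=np.array([np.degrees(np.arctan2(v[1],v[0])) for v in e])
    z=np.exp(4j*np.radians(a)).mean(); return W[:,:2].mean(0),np.degrees(np.angle(z))/4,[np.linalg.norm(v[:2])*1000 for v in e]
SPEC={"dial":((.616,-.218,.0165),.085,(0,0,110),(33,60,255)),
      "pad":((.642,.258,.012),.125,(5,80,60),(24,200,255)),
      "blade":((.57,-.025,.0025),.09,(0,0,100),(180,27,255)),
      "handle":((.49,-.013,.061),.07,(0,85,20),(17,255,130))}
E
python3 - <<'E'
from meas import *
d=pickle.load(open("d0.pkl","rb"))
np.set_printoptions(precision=4,suppress=True)
for n,(c,rad,lo,hi) in SPEC.items():
    Q={}
    for k in d:
        q,A=quad(d[k],c,rad,lo,hi); W=back(d[k],q,c[2])
        o=np.argsort(np.arctan2(*(W-W.mean(0))[:,1::-1].T)); Q[k]=q[o]
        print(n,k,q[o].round(1).tolist(),*pose(W[o]))
    a,b=Q["top"],Q["scene"]; best=min((np.roll(b,i,0) for i in range(4)),key=lambda b:np.linalg.norm(back(d["top"],a,c[2])-back(d["scene"],b,c[2])))
    print("  tri",tri(d["top"],a,d["scene"],best).tolist())
E
```

```text
dial scene [[182.0, 264.0], [174.0, 299.0], [230.0, 296.0], [233.0, 261.0]] [ 0.6149 -0.2201] 17.140986739550836 [np.float64(112.93496774904722), np.float64(112.4479293408888), np.float64(114.31128680914607), np.float64(111.05122442546951)]
dial top [[446.0, 191.0], [431.0, 146.0], [385.0, 159.0], [399.0, 204.0]] [ 0.6137 -0.2183] 17.069867292390455 [np.float64(111.79063644557169), np.float64(112.36060695906797), np.float64(110.9057617636828), np.float64(113.17353128518683)]
  tri [[0.577071993106368, -0.2898034810007469, 0.016533724390313413], [0.6840424287031807, -0.2566107548175942, 0.015680862514879455], [0.6512524115258186, -0.1492519763411501, 0.014492143742311753], [0.5449478466160506, -0.18251969875518415, 0.016830953438306834]]
pad scene [[405.0, 288.0], [381.0, 342.0], [464.0, 365.0], [480.0, 307.0]] [0.6437 0.2545] -9.70526399008716 [np.float64(159.589806643849), np.float64(150.42198297512883), np.float64(156.80036429827877), np.float64(151.52326315283344)]
pad top [[238.0, 199.0], [252.0, 138.0], [189.0, 126.0], [175.0, 187.0]] [0.6371 0.2546] -9.975708466569435 [np.float
[... 1196 characters left out ...]
59.0], [328.0, 231.0]] [ 0.4981 -0.0076] -15.753710598862368 [np.float64(89.66506376815951), np.float64(32.63404698331389), np.float64(105.00356581923299), np.float64(23.427628955089823)]
handle top [[326.0, 245.0], [330.0, 206.0], [324.0, 206.0], [319.0, 245.0]] [ 0.4856 -0.0104] -2.1922706197839643 [np.float64(86.86468129301603), np.float64(13.252059816094864), np.float64(87.11335525539536), np.float64(15.304245638357486)]
  tri [[0.44259531408749825, -0.01354427929239368, 0.05837534567071863], [0.5304518514879142, -0.024404541918644693, 0.057838101610759356], [0.5326164607202019, -0.008788776749951223, 0.040464344001093444], [0.44215017553123537, 0.0047446419120505, 0.052342814530399996]]
```

```bash
python3 - <<'E'
from workcell import manip
import numpy as np, cv2, pickle
np.set_printoptions(precision=1,suppress=True)
def at(c,yaw,d): a=np.radians(yaw); return [c[0]-d*np.cos(a),c[1]-d*np.sin(a)]
L=(.488,-.010);D=(.6143,-.219);P=(.639,.2545)
for f in (0,180):
    for n,xy,z,y in [("hover",L,.38,-7.5),("grasp",L,.205,-7.5),("pre",at(D,17.1,.215),.21,17.1),("under",at(D,17.1,.095),.21,17.1),("lift",at(D,17.1,.095),.28,17.1),("pad",at(P,-9.8,.095),.23,-9.8),("out",at(P,-9.8,.245),.222,-9.8),("lay",at(P,-9.8,.245),.205,-9.8)]:
        print(f,n,np.round(xy,3),manip.solve_ik([*xy,z],[180,0,y+f]))
manip.reach([*L,.38],[180,0,-7.5+180])
r=manip.read_camera("wrist"); pickle.dump(r,open("w1.pkl","wb")); cv2.imwrite("pics/w1.png",r["color"])
s=manip.get_state(); print(s["clock"],s["eef_pos"]*1000,s["tcp_rot"],s["joints"]); print(-r["R"].T@r["t"]*1000)
E
```

```text
0 hover [ 0.5 -0. ] [-21.   34.3  26.9 115.6 -25.8  35.9 -74.3]
0 grasp [ 0.5 -0. ] [ -8.7  50.9   7.5 121.2 -35.6  10.  -66.4]
0 pre [ 0.4 -0.3] [ 26.9  50.2   4.  119.6 -16.8  10.7 -26.9]
0 under [ 0.5 -0.2] [ 18.5  52.7   3.8 105.5  -8.2  22.1 -44.5]
0 lift [ 0.5 -0.2] [ 16.   46.4   8.1 104.4 -11.7  30.1 -41.1]
0 pad [0.5 0.3] [-42.8  54.5  22.2 100.4 -35.4  32.2 -98.3]
0 out [0.4 0.3] [ -48.9   49.6   11.5  119.9  -38.3   14.1 -103.8]
0 lay [0.4 0.3] [ -47.6   51.3    9.2  119.9  -38.4   11.6 -103.8]
180 hover [ 0.5 -0. ] [  9.2  32.5 -20.9 114.1  18.7  36.6  58.6]
180 grasp [ 0.5 -0. ] [  5.   50.8 -15.1 120.5  50.6  15.1  28.2]
180 pre [ 0.4 -0.3] [ 47.1  52.5 -29.7 118.5  62.4  26.3  75.3]
180 under [ 0.5 -0.2] [ 43.9  58.5 -42.  104.1  58.3  42.1  75.6]
180 lift [ 0.5 -0.2] [ 41.6  50.2 -37.2 103.   43.6  42.3  87.6]
180 pad [0.5 0.3] [-23.4  52.3 -13.2  99.3  20.7  30.7  30.7]
180 out [0.4 0.3] [-37.8  48.5  -6.8 119.3  22.7  13.4  15.6]
180 lay [0.4 0.3] [-38.6  50.5  -5.6 119.5  23.3  11.1  15.1]
2.7417 [488.2  -8.9 380.1] [180.    0.  172.6] [  9.1  32.5 -20.9 114.1  18.7  36.6  58.6]
[410.4   1.8 349.3]
```

View pics/w1.png

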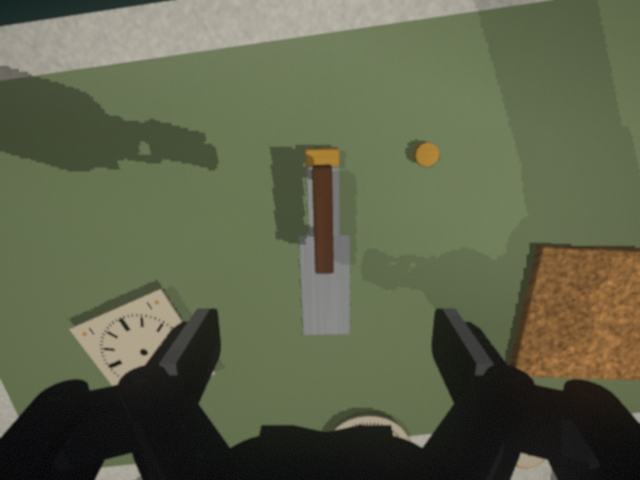

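The wrist view shows the lifter upright in the picture: blade end at (302,334)–(350,334), handle around (323,220), square dial at lower left (130,335), pad at right (590,310). I take two more wrist views for the dial and pad before grasping.

```bash
python3 - <<'E'
from workcell import manip
import numpy as np, cv2, pickle
from meas import *
np.set_printoptions(precision=4,suppress=True)
W={"lifter":pickle.load(open("w1.pkl","rb"))}
for n,p,y in [("pad",(.60,.2545),170.2),("dial",(.57,-.22),197.1)]:
    manip.reach([*p,.42],[180,0,y]); manip.dwell(.3); W[n]=manip.read_camera("wrist")
pickle.dump(W,open("W.pkl","wb"))
print(manip.get_state()["clock"])
for n,w in [("dial","dial"),("pad","pad"),("blade","lifter"),("handle","lifter")]:
    c,rad,lo,hi=SPEC[n]; lo=(lo[0],lo[1],lo[2]*.6); q,A=quad(W[w],c,rad,lo,hi); print(n,q.tolist(),*pose(order(back(W[w],q,c[2]))))
cv2.imwrite("pics/w2.png",np.hstack([cv2.resize(W[k]["color"],(400,300)) for k in ("pad","dial")]))
E
```

```text
6.2917Traceback (most recent call last):
  File "<stdin>", line 11, in <module>
  File "vis.py", line 13, in quad
    m=cv2.inRange(cv2.cvtColor(r["color"],cv2.COLOR_BGR2HSV),np.array(lo),np.array(hi))
cv2.error: OpenCV(4.12.0) /io/opencv/modules/core/src/arithm.cpp:2092: error: (-215:Assertion failed) lb.type() == ub.type() in function 'inRange'
```

```bash
sed -i 's/np.array(lo),np.array(hi)/np.array(lo,float),np.array(hi,float)/' vis.py; python3 - <<'E'
from meas import *
np.set_printoptions(precision=4,suppress=True)
W=pickle.load(open("W.pkl","rb"))
for n,w in [("dial","dial"),("pad","pad"),("blade","lifter"),("handle","lifter")]:
    c,rad,lo,hi=SPEC[n]; lo=(lo[0],lo[1],lo[2]*.6); q,A=quad(W[w],c,rad,lo,hi); print(n,q.tolist(),*pose(order(back(W[w],q,c[2]))))
    for k in q.astype(int): cv2.circle(W[w]["color"],k.tolist(),4,(0,0,255),1)
cv2.imwrite("pics/w2.png",np.hstack([cv2.resize(W[k]["color"],(400,300)) for k in ("pad","dial")]))
E
```

```text
dial [[368.0, 189.0], [365.0, 289.0], [264.0, 289.0], [259.0, 187.0]] [ 0.6151 -0.2181] 16.869763086492053 [np.float64(113.99065950855386), np.float64(112.39506484403503), np.float64(111.95233549871521), np.float64(110.97267833631115)]
pad [[401.0, 298.0], [268.0, 298.0], [260.0, 164.0], [409.0, 163.0]] [0.6389 0.2566] -9.578037453318466 [np.float64(149.91932949070488), np.float64(151.0372225518785), np.float64(150.91293447738553), np.float64(150.42908079987473)]
blade [[349.0, 200.0], [349.0, 333.0], [303.0, 335.0], [297.0, 200.0]] [ 0.5548 -0.0177] -6.137204878290591 [np.float64(148.2639180624833), np.float64(49.75789410829298), np.float64(145.8129342801771), np.float64(49.7657289564154)]
handle [[331.0, 166.0], [333.0, 272.0], [315.0, 272.0], [313.0, 166.0]] [ 0.4872 -0.01  ] -6.948052208179764 [np.float64(88.66510438502802), np.float64(15.256899747041121), np.float64(88.69265441145312), np.float64(13.917592454654155)]
```

View pics/w2.png

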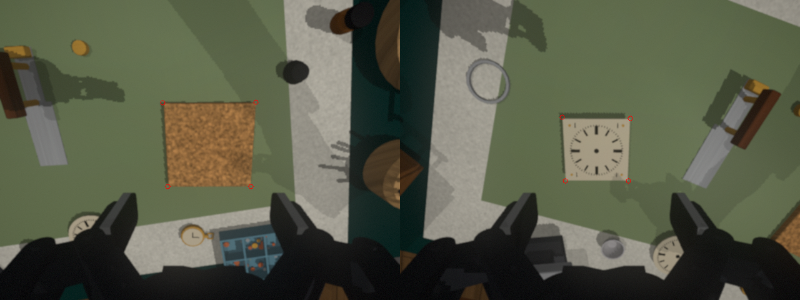

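Red corners sit on the pad and dial edges, and all views agree to 2 mm: dial (0.6147,-0.2187) at 17.0°, pad (0.639,0.2558) at -9.7°, lifter (0.488,-0.0095) at -7°. Next I grasp the lifter.

```bash
python3 - <<'E'
from workcell import manip
import numpy as np, cv2, pickle
from vis import *
np.set_printoptions(precision=4,suppress=True)
def st(n):
    s=manip.get_state(); print(n,s["clock"],s["eef_pos"],s["tcp_rot"],"F",s["force"],"M",s["moment"],s["grip_width"],s["grip_force"])
L=(.4875,-.0098); Y=173
manip.reach([*L,.29],[180,0,Y]); st("hov")
print(manip.line_to([*L,.205],vel=.12,f_stop=15)); st("down")
manip.move_gripper(0.0,100); st("closed")
manip.line_to([*L,.255],vel=.1); manip.dwell(.3); st("up")
d={}
for c in ("top","scene","wrist"):
    d[c]=manip.read_camera(c)
    if c!="wrist": print(c,[(np.round(x["point"],3).tolist(),round(x["confidence"],2)) for x in manip.tip_of(c,"lifter")])
pickle.dump(d,open("d2.pkl","wb"))
a=cv2.resize(d["top"]["color"][140:280,260:400],(400,400)); b=cv2.resize(d["scene"]["color"][180:320,230:370],(400,400))
cv2.imwrite("pics/g1.png",np.hstack([a,b]))
cv2.imwrite("pics/g1w.png",d["wrist"]["color"])
E
```

```text
hov 7.3083 [ 0.4884 -0.0105  0.2904] [-179.9813    0.1113  172.956 ] F [ 0.0245 -0.2033  0.7869] M [-0.0594  0.0146 -0.0078] 0.08516618997848235 0.0
False
down 8.1667 [ 0.4878 -0.01    0.2054] [179.9903   0.056  172.971 ] F [-0.5373 -0.1837  0.2734] M [-0.0024  0.0119  0.0421] 0.08528650023493943 0.0
closed 8.8167 [ 0.4875 -0.0099  0.2052] [-179.9912    0.0185  172.9719] F [-0.3633  0.0153  3.1631] M [ 0.0035  0.0664 -0.0717] 0.014478121785183123 97.38930702209473
up 9.7667 [ 0.4874 -0.0097  0.2545] [-179.9885   -0.0564  173.0101] F [ 0.6557 -0.0825 -2.2583] M [-0.0149  0.0335  0.0264] 0.014640953589895863 97.42658972740173
top [([0.223, -0.279, -0.002], 0.93), ([0.172, 0.28, 0.004], 0.72)]
scene [([0.175, 0.281, -0.0], 0.81), ([0.224, -0.28, -0.001], 0.8), ([0.487, -0.01, 0.05], 0.57)]
```

View pics/g1.png

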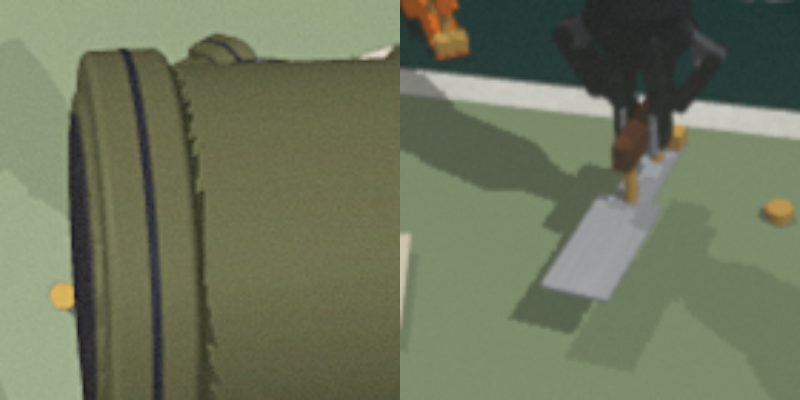

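View pics/g1w.png

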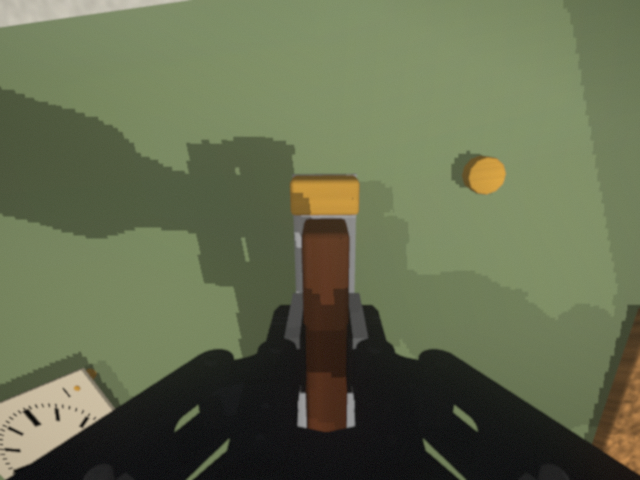

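The lifter is gripped at the middle of its handle: wrist view handle (325,320), no visible roll; scene view blade end (279,280)–(303,285). I check the pitch numerically, then move in front of the dial.

```bash
cat > rob.py <<'E'
from workcell import manip
import numpy as np, cv2, pickle
from meas import *
np.set_printoptions(precision=4,suppress=True)
D=np.array([.6147,-.2187]);DY=17.0;P=np.array([.639,.2558]);PY=-9.7
def at(c,yaw,d,z): a=np.radians(yaw); return [c[0]-d*np.cos(a),c[1]-d*np.sin(a),z]
def st(n):
    s=manip.get_state(); print(n,s["clock"],s["eef_pos"],s["tcp_rot"],"F",s["force"],"M",s["moment"],s["grip_width"],s["grip_force"]); return s
def tip(r,s,n=""):
    """blade-end pixels predicted from arm state vs seen"""
    yaw=np.radians(s["tcp_rot"][2]-180); u=s["eef_pos"][2]-.205+.0025
    R=np.array([[np.cos(yaw),-np.sin(yaw)],[np.sin(yaw),np.cos(yaw)]])
    X=[[*(s["eef_pos"][:2]+R@[x,y]),u] for x,y in [(.14,.025),(.14,-.025),(.045,-.025),(.045,.025)]]
    c=np.mean(X,0); q,A=quad(r,c,.085,(0,0,80),(180,27,255)); p=proj(r,X)
    print(n,"pred",p.round(1).tolist(),"seen",[min(q.tolist(),key=lambda k:np.hypot(*(k-a))) for a in p])
E
python3 - <<'E'
from rob import *
s=manip.get_state(); tip(pickle.load(open("d2.pkl","rb"))["scene"],s,"held")
manip.line_to([*s["eef_pos"][:2],.28],vel=.15)
manip.reach(at(D,DY,.225,.27),[180,0,180+DY])
manip.line_to(at(D,DY,.225,.210),vel=.1); manip.dwell(.3)
s=st("pre"); r=manip.read_camera("scene"); tip(r,s,"pre")
cv2.imwrite("pics/p1.png",cv2.resize(r["color"][200:320,150:310],(800,600)))
E
```

```text
held pred [[302.3, 284.6], [279.0, 279.3], [297.3, 251.8], [319.3, 256.4]] seen [[302.0, 286.0], [278.0, 280.0], [303.0, 240.0], [325.0, 247.0]]
pre 12.4917 [ 0.3996 -0.2847  0.2104] [-179.9672    0.0391 -163.0208] F [ 1.4198  0.0208 -2.9938] M [-0.0043 -0.0217  0.0378] 0.014449920900324782 97.47488737106323
pre pred [[221.6, 257.0], [199.1, 258.3], [204.0, 233.8], [225.1, 232.6]] seen [[222.0, 258.0], [198.0, 259.0], [204.0, 226.0], [226.0, 223.0]]
```

View pics/p1.png

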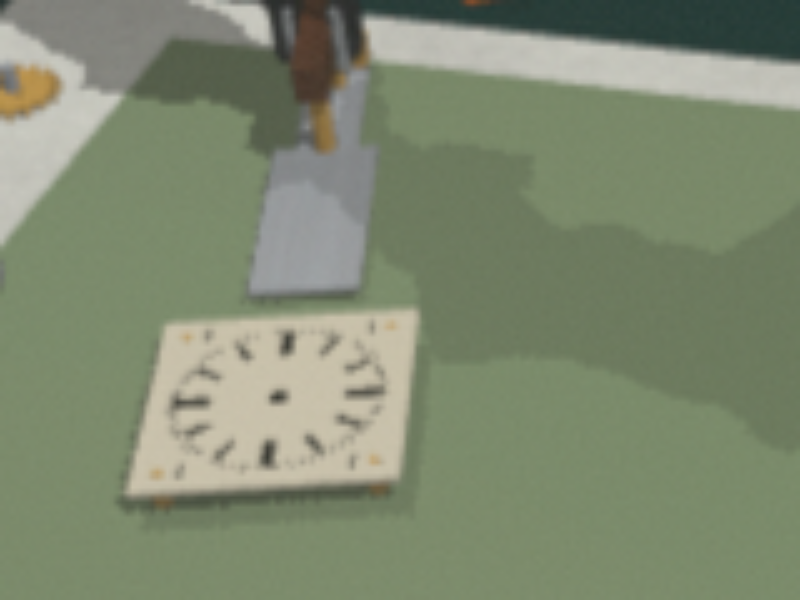

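The blade is level and in line with the dial, centred on its side: blade end at crop (250–358,293), dial edge at (165–415,318), feet clear to both sides. Next I insert, lift and check.

```bash
python3 - <<'E'
from rob import *
hit=manip.line_to(at(D,DY,.095,.2105),vel=.07,f_stop=6); s=st("in"); print(hit)
if not hit:
    manip.line_to(at(D,DY,.095,.224),vel=.015)
    manip.line_to(at(D,DY,.095,.24),vel=.04); manip.dwell(.3); st("lift")
r=manip.read_camera("scene")
cv2.imwrite("pics/l1.png",cv2.resize(r["color"][200:320,150:310],(800,600)))
q,A=quad(r,[*D,.045],.085,*SPEC["dial"][2:]); print(q.tolist(),*pose(order(back(r,q,.0165+.02))))
E
```

```text
in 14.55 [ 0.5235 -0.2467  0.2105] [ 180.       -0.0354 -163.0184] F [-0.6316 -0.6206 -2.9875] M [-0.0361 -0.0133 -0.0397] 0.014595702898356221 97.47503757476807
False
lift 16.45 [ 0.5238 -0.2464  0.2398] [ 179.9875   -0.0176 -162.9981] F [ 0.9963 -0.4178 -4.1181] M [-0.0596  0.1169  0.0253] 0.014270782551896873 97.46083617210388
[[232.0, 254.0], [228.0, 288.0], [171.0, 291.0], [186.0, 238.0]] [ 0.5977 -0.2257] 11.7414191228953 [np.float64(180.30502703884457), np.float64(113.32260945297341), np.float64(111.67251445759365), np.float64(129.61849347597197)]
```

View pics/l1.png

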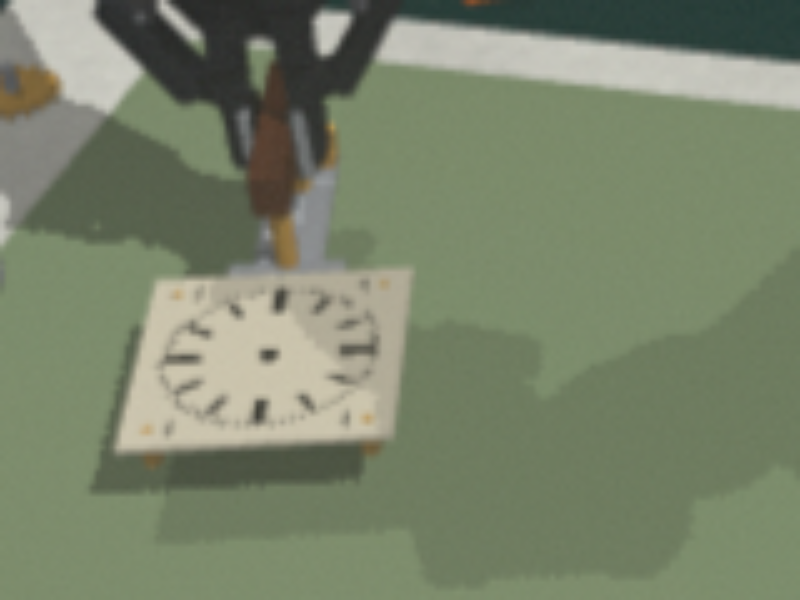

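The dial is on the blade and level: corners at crop (157,283), (413,270), (391,440), (116,453), feet clear of the mat. I compute its place on the blade, then carry it over.

```bash
python3 - <<'E'
from rob import *
s=manip.get_state()
r=manip.read_camera("scene")
q=np.array([[157,283],[413,270],[391,440],[116,453]])/5+[150,200]
W=order(back(r,q,.040)); c,y,l=pose(W); a=np.radians(DY); v=c-s["eef_pos"][:2]
print("rel on lifter",[v@[np.cos(a),np.sin(a)],v@[-np.sin(a),np.cos(a)]],y,l)
manip.line_to(at(D,DY,.095,.275),vel=.08)
manip.line_to(at(P,PY,.095,.275),rot=[180,0,180+PY],vel=.11); manip.dwell(.3)
s=st("over"); r=manip.read_camera("scene")
cv2.imwrite("pics/o1.png",cv2.resize(r["color"][200:380,320:560],(800,600))); pickle.dump(r,open("o1.pkl","wb"))
E
```

```text
rel on lifter [np.float64(0.09810036211934567), np.float64(0.0006868562386000883)] 16.415377799092518 [np.float64(110.10609770540866), np.float64(108.9696886839597), np.float64(111.02619691909072), np.float64(109.93093576870821)]
over 22.3 [0.5454 0.2718 0.275 ] [-179.9984   -0.0003  170.2954] F [ 0.1371 -0.961  -3.2208] M [0.0185 0.18   0.031 ] 0.014533705774195927 97.53448605537415
```

View pics/o1.png

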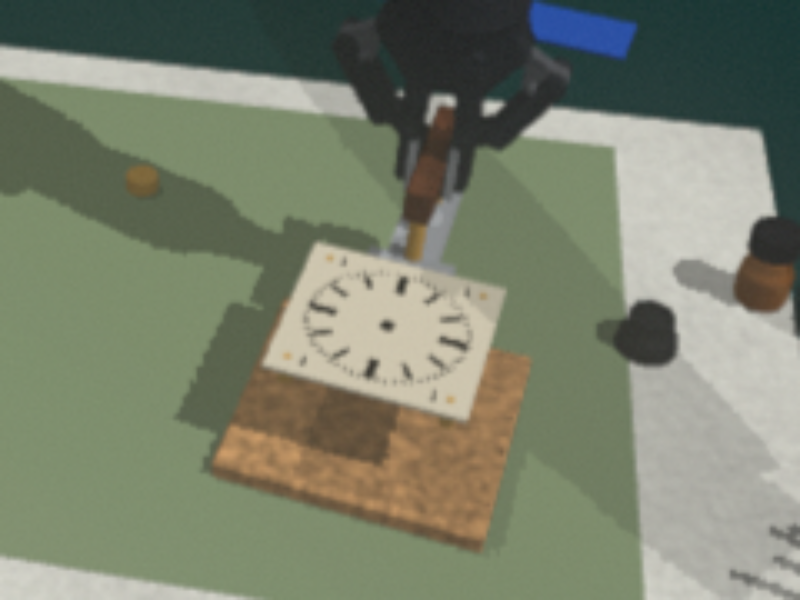

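The dial hangs level over the pad: corners at crop (316,243), (506,290), (468,420), (263,368); pad front corners (212,470), (480,550). I lower it, and look before withdrawing.

```bash
python3 - <<'E'
from rob import *
s=manip.get_state(); r=pickle.load(open("o1.pkl","rb"))
q=np.array([[316,243],[506,290],[468,420],[263,368]])/(10/3)+[320,200]
c,y,l=pose(order(back(r,q,.075))); a=np.radians(PY); v=c-s["eef_pos"][:2]
print("rel",[v@[np.cos(a),np.sin(a)],v@[-np.sin(a),np.cos(a)]],y,l)
b=np.array([[212,466],[482,541],[531,358]])/(10/3)+[320,200]; w=back(r,b,.012)[:,:2]; print("pad corners",w,"mid",(w[0]+w[2])/2,np.degrees(np.arctan2(*(w[1]-w[0])[::-1]))-90,np.linalg.norm(np.diff(w,axis=0),axis=1))
manip.line_to(at(P,PY,.095,.234),vel=.05); manip.dwell(.4)
st("low"); r=manip.read_camera("scene"); pickle.dump(r,open("low.pkl","wb"))
cv2.imwrite("pics/low.png",cv2.resize(r["color"][230:380,360:500],(560,600)))
E
```

```text
rel [np.float64(0.09701049134369898), np.float64(0.00010024749807575817)] -9.568383466247045 [np.float64(111.48283337515083), np.float64(108.80497414260702), np.float64(108.45814427684482), np.float64(109.4927477087485)]
pad corners [[0.7035 0.1705]
 [0.7269 0.3161]
 [0.5804 0.3414]] mid [0.642 0.256] -9.135329505364467 [0.1475 0.1487]
low 23.7167 [0.5454 0.2718 0.2341] [179.9938   0.0082 170.3009] F [ 0.1626  0.5141 -3.5926] M [-0.0001  0.1679  0.0061] 0.01431313338051088 97.52050995826721
```

View pics/low.png

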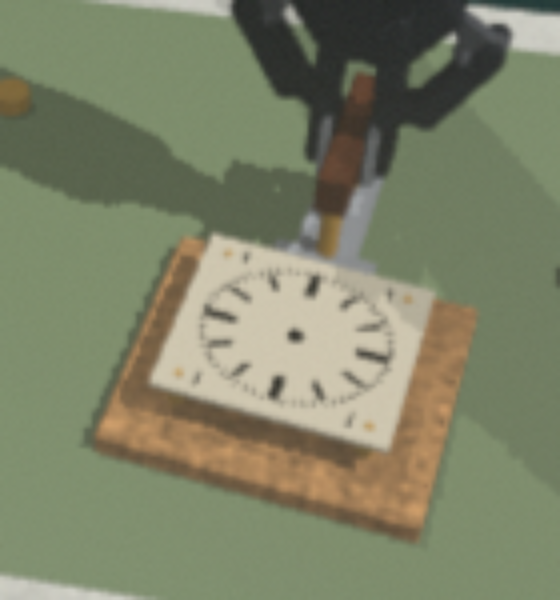

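The dial sits centred and square over the pad, a few mm above it; the plate corners are well inside the cork all round. I set it down, withdraw and lay the lifter on the bench.

```bash
python3 - <<'E'
from rob import *
manip.line_to(at(P,PY,.095,.2225),vel=.015); manip.dwell(.3); st("set")
print(manip.line_to(at(P,PY,.25,.2225),vel=.06,f_stop=6)); s=st("out")
if s["eef_pos"][0]<.40:
    print(manip.line_to(at(P,PY,.25,.2035),vel=.02,f_stop=5)); s=st("lay")
    r=manip.read_camera("scene"); cv2.imwrite("pics/e1.png",cv2.resize(r["color"][180:360,320:560],(800,600)))
E
```

```text
set 24.9833 [0.5454 0.2718 0.2226] [179.9941   0.0061 170.2982] F [-0.6518 -0.0452 -2.4655] M [ 0.0235 -0.0057  0.0253] 0.014634061999526028 97.57842779159546
False
out 27.7167 [0.3928 0.2978 0.2225] [179.9946   0.0123 170.279 ] F [ 0.1913 -0.4177 -3.7523] M [0.06   0.0034 0.0004] 0.014840499325565866 97.57904648780823
True
lay 28.525 [0.3925 0.2979 0.2052] [-179.9753   -0.0038  170.2971] F [-0.1288  0.3136  5.1983] M [0.029  0.1257 0.0184] 0.014241842766483768 98.64486336708069
```

View pics/e1.png

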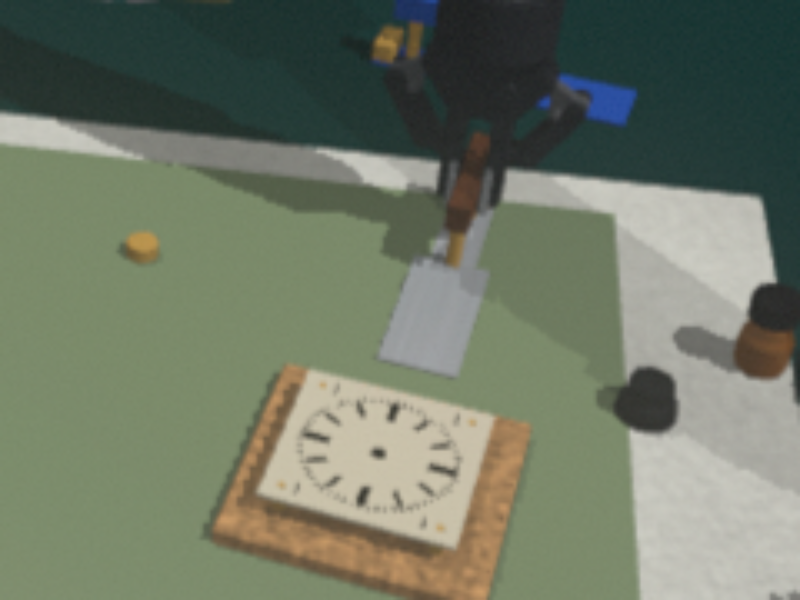

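The dial stands on the pad, square and centred (dial middle at crop 378,453). The lifter lies flat in front of the pad, blade end at (380–457,367). I release it and check from above.

```bash
python3 - <<'E'
from rob import *
manip.move_gripper(.085); s=manip.get_state()
manip.line_to([*s["eef_pos"][:2],.33],vel=.12)
manip.reach([.40,.10,.42],[180,0,172]); manip.dwell(.3); st("clear")
for c in ("top","scene"):
    r=manip.read_camera(c)
    for n,z in (("dial",.0285),("pad",.012)):
        lo,hi=SPEC[n][2:]; lo=(lo[0],0,60) if n=="pad" else lo; hi=(24,200,255) if n=="pad" else (33,48,255)
        q,A=quad(r,[*P,z],.12 if n=="pad" else .085,lo,hi); print(c,n,*pose(order(back(r,q,z))))
    print(c,[(np.round(x["point"],3).tolist(),round(x["confidence"],2)) for q in("lifter","round_dial","dial") for x in manip.tip_of(c,q)])
E
```

```text
clear 31.625 [0.4    0.1009 0.4196] [179.9896  -0.0411 172.1104] F [ 0.5546  0.452  -0.2321] M [ 0.0109 -0.0014  0.0191] 0.08496267547287953 0.0
top dial [0.6376 0.2545] -9.785902966633486 [np.float64(108.71105795436128), np.float64(110.47086028945539), np.float64(111.86755656692934), np.float64(110.90919449170843)]
top pad [0.6377 0.2546] -9.259736252873667 [np.float64(149.78579167438852), np.float64(153.29107390830595), np.float64(152.79858600104575), np.float64(150.34061714735924)]
top [([0.169, 0.282, 0.004], 0.9), ([0.219, -0.281, -0.006], 0.86), ([0.785, 0.004, 0.002], 0.74), ([0.637, 0.258, 0.012], 0.61)]
scene dial [0.6394 0.2548] -10.016658218596643 [np.float64(112.26112819385995), np.float64(108.58997650188323), np.float64(113.15688372780193), np.float64(108.86262682131216)]
scene pad [0.6442 0.2545] -9.876961813562728 [np.float64(159.589806643849), np.float64(150.8341994089273), np.float64(159.01926476209545), np.float64(151.52326315283344)]
scene [([0.224, -0.28, 0.0], 0.93), ([0.174, 0.283, 0.0], 0.82), ([0.392, 0.294, -0.0], 0.81), ([0.785, -0.003, -0.002], 0.75), ([0.64, 0.256, 0.011], 0.81)]
```

The dial is centred on the pad to within about 1 mm and square to about 0.5°. The lifter lies flat and clear, and the round dial has not moved.

```bash
python3 -c "
from workcell import manip
print(manip.close_job())"
```

```text
the job is handed in; nothing more can be done
None
```

The job is handed in: the square dial stands level on the pad, about 1 mm off centre by the top camera and square to about 0.5°, the lifter lies flat on the bench off the pad, and the round dial was left where it was, all in about 32 s of the 64 s allowed.

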